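# Zero the balance on its empty moisture dish and log the zero

### The job

An empty moisture dish stands on the pan of the balance. Push the raised clear lid of the draught shield gently down until it is fully shut, then tap the green tare key to zero the balance on the dish, and then tap the blue print key to log that zero. Light touches only: press each key down and let it come up again before going on, press no key while the lid is open, and leave the dish and everything else where it is.

Things in the scene. Friction and masses are not known exactly. Their poses are not given: they have to be found in the camera images.
- balance: Pale grey electronic balance, 243 x 191 mm, 132 mm high with its lid shut, fixed in place. Origin: centre of its underside. x axis: from its sloping front with display and keys to its back; y: to the left as seen from the front; z up. The clear-walled shield box round the pan takes x -38 to 115, y -78 to 78, up to z 128 mm. Keys are on a white pod at the right half of the front.
- balance_lid (a joint): Lid of the draught shield, a clear plate 154 x 156 x 3 mm. Angle in rad: 0 = shut (level, on the walls), grows as its front edge rises. Hinge line along the balance's y axis at x 113, z 130 mm in the balance's frame. Stiff hinge: the lid stays where it is left; about 1 N near the front edge moves it down. Push it all the way to its hard stop.
- shield_edge (a point): Middle of the front edge of the lid, on its upper face, 154 mm from the hinge line. Moves with the lid: its x axis points along the plate from the front edge to the hinge, its z axis out of the lid's upper face.
- print_key_top (a point): Centre of the top face of the blue print key, the left of the two keys: 26 mm wide (along y) and 24 mm long, standing 5 mm out of its pod at rest. Its z axis points out of the face, along which the key moves; the face slopes 0.46 rad (26 degrees) down to the front. The pod's face round the keys has the same slope.
- tare_key_top (a point): Centre of the top face of the green tare key, the right of the two keys, 35 mm from the blue one (9 mm gap); size, slope and axes as for the print key. Farther right on the pod is only a small flush steel-rimmed power button, not needed.
- print_key (a joint): Travel of the blue print key in m: 0 = up, 0.004 = right down on its stop. Spring: 1.5 N to start it, 3.6 N at 1.2 mm, where it counts as pressed, 8.3 N right down; comes up by itself.
- tare_key (a joint): Travel of the green tare key in m: 0 = up, 0.004 = right down on its stop. Spring: 1.5 N to start it, 3.6 N at 1.2 mm, where it counts as pressed, 8.3 N right down; comes up by itself.
- dish_centre (a point): Centre, half-way up, of the empty metal moisture dish, 61 mm across and 26 mm high, that stands loose on the pan inside the shield. Not to be touched.
- spare_dish: Bystander: a second metal moisture dish, 61 mm across and 26 mm high, on the worktop to the left of the balance. Origin: centre of its underside.
- scoop: Bystander: aluminium scoop with a blue handle, 52 x 200 x 50 mm, on the worktop at the left. Origin: centre of its underside.
- lens: Bystander: hand lens with a black handle, 45 x 108 x 9 mm, on the worktop in front of the balance. Origin: centre of its underside.
- marker: Bystander: white marker pen with a black cap, 17 x 135 x 16 mm, on the worktop at the front left. Origin: centre of its underside.
Not all that is in view belongs to the job. Leave any pink or purple look-alike of the part that bears dish_centre alone.

How it is judged:
On the way, in this order (a step that is already met when the one before it is completed fails the run):
1. the lid is pushed fully shut (value of joint balance_lid below 0.03 rad), for 0.2 s.
2. the green tare key is pressed down, the lid shut, the blue key up (value of joint tare_key above 0.0012 m and value of joint print_key below 0.0006 m and value of joint balance_lid below 0.03 rad), for 0.05 s.
3. the green tare key is let up again (value of joint each of tare_key, print_key below 0.0006 m), for 0.05 s.
4. the blue print key is pressed down, the lid shut, the green key up (value of joint print_key above 0.0012 m and value of joint tare_key below 0.0006 m and value of joint balance_lid below 0.03 rad), for 0.05 s.
At the end, for the whole second after the job is handed in: The lid is shut (within 0.03 rad), both keys are up again (within 0.6 mm), and the dish stands upright on the pan within 10 mm of where it was (all of step 3 and value of joint balance_lid below 0.03 rad and distance of dish_centre from where it was at the start of the episode below 0.01 m and angle between dish_centre's own z axis and vertical below 0.1 rad); the robot touches nothing.
It fails at once if a key is pressed while the lid is open (more than 0.06 rad) (value of joint balance_lid above 0.06 rad and value of joint any of print_key, tare_key above 0.001 m).
It fails at once if both keys are pressed at once (value of joint each of print_key, tare_key above 0.001 m).
It fails at once if the lid is slammed (faster than 3 rad/s) or raised farther (beyond 1.2 rad) (velocity of joint balance_lid below -3 rad/s or value of joint balance_lid above 1.2 rad).
It fails at once if a key is pressed with more than 25 N, or the lid or any part of the balance with more than 40 N (contact force between the fingers and tare_key above 25 N or contact force between the fingers and print_key above 25 N or contact force between any of the fingers, the arm and balance above 40 N).
It fails at once if the dish on the pan is lifted or shifted by more than 10 mm, or another loose thing by more than 15 mm (distance of dish_centre from where it was at the start of the episode above 0.01 m or distance of any of spare_dish, scoop, lens, marker from where it was at the start of the episode above 0.015 m).
It also fails if it takes over 48 s, if anything falls off the work surface, if the arm or the gripper's body presses on something with over 40 N, if the wrist force passes 120 N, or if a joint passes its speed limit or range.

### The arm

A 6-joint arm with a two-finger parallel gripper is mounted at the origin on a cart in front of the work surface, level with it; the furniture and walls round the work are solid. World frame = base frame: x ahead of the robot, y to its left, z up, the work surface at z = 0. Lengths are in m, angles in rad, forces in N, time in s.
With the tool pointing down it reaches from about 0.35 to 0.925 m from the base axis. Payload 6.4 kg.
Tool frame: the origin (TCP) lies midway between the tips of the shut fingers; the grasp point (between the pads) lies 19 mm behind it; z points along the fingers, y is the direction in which the jaws open and shut (so a half turn about z gives the same grasp; the last joint's range is limited). The gripper opens to 85 mm and grips with 20 to 120 N. Pads are 22 mm wide; open, the fingers measure 114 mm over their backs; the gripper's body (76 mm by 85 mm) begins 54 mm behind the grasp point. The pads swing forward as they close: fully open they stand 13 mm farther back than shut.
Start: joints at [-1.445, 0.245, 1.558, -0, 1.339, -0.174], TCP at [0.192, -0.621, 0.208] pointing down, gripper open.
Joint ranges: [-3.13, 3.13], [-1.02, 2.26], [0.13, 2.54], [-0.95, 4.09], [0.21, 2.88], [-2.74, 2.74]. Speed limits (rad/s): [2.57, 2.57, 3.14, 3.14, 3.14, 3.14].

### API

Orientations are given as a rotation vector (axis times angle).
In Python, from cell import manip, cams gives the robot as it stands. The module is installed in compiled form; this text tells all that it offers.
- The arm moves only by the tool carry_out, never from a script. Its argument "steps" is a list of rows, each an object with "translation": the shift along the tool's x, y, z in cm, a list of three; "twist": the turn about the tool's z in rad. In form: [{"translation": [x, y, z], "twist": twist}, ...]. A call has 1 to 12 rows; each row shifts and turns the commanded pose from where the row before left it, along the tool's axes as they then stand; what a row does not reach is not made up. A row lasts 1/10 s, in which the tool goes at most 50 mm and 8.59 degrees, less where a joint would pass 70% of its speed; a pose out of reach is approached as far as the arm can. A call with a gripper value outside its range is refused whole. "fingers" is the opening, from -1 (shut) to 1 (fully open), so that 0 is half open, set as the call begins (left out, the last holds). The fingers move at their own pace and stop on an object; "newtons" is the grip in N (left out, the last holds). Time passes only in rows, so rows that do not move let the fingers close. It gives the time, the measured TCP pose, the force and the opening at its end, in the units of the state.
- manip.state(): the state, without advancing time (a new reading comes with each control period).
- cams.grab_frame(name): name is "scene" or "top" or "wrist"; returns the picture (480x640x3 uint8, red, green, blue); there is no depth.
- cams.camera_info(name): a dict with "mtx" (3x3 intrinsics, pixels), "k1" (the pictures are not rectified: a ray, as slopes to the right and down, at radius r is drawn at 1 + k1 r^2 times it, then the intrinsics apply), "xyz" and "rotation" of the camera in the world; the wrist camera has in their place "mount" (4x4, takes a point from camera to tool coordinates, whose origin is the TCP and whose axes are the flange's). Camera axes: x right, y up, looking along -z (the intrinsics and any distortion apply to the point x, -y, -z); pixel columns grow to the right and rows downward; lengths in m; the calibration is good to about 2 mm. A picture is of the moment at which its call begins: read the wrist's pose just before it. camera_info takes no time and is no camera call.
- manip.hand_in(): hands the job in, once; it reports no verdict.
The state is a dict: "clock": time; "qpos": joint angles; "qvel": joint speeds; "effort": joint torques, N m; "eef_pos": TCP position; "tool_rot": TCP orientation; "ft_force": force on the tool from outside, world axes, zero at the start; "ft_torque": the same for the moment, N m; "grip_width": finger opening in m.
Only numpy, scipy, OpenCV 4.12 (cv2) and the standard library are available. Lean on these libraries where they do the work, as an engineer would, in place of code of your own. Each camera call takes 0.05 s, during which the arm holds its last target. There are 200 camera calls.

## Working session

There is one attempt and no reset: what is moved stays moved. The work goes in short steps, Python scripts to look and compute and a tool call to move; the robot and the scene stay as the last step left them, time stands still between calls to the robot, and variables do not carry over. Pictures are saved under pics/ and viewed, about 8 in all and at most 12, crops included, and the job is handed in when it is done.

Besides the shell and the picture viewer there is one more tool, called after "Emit:" as name(argument=value, ...), one argument or row to a line, values as JSON. carry_out: Moves the arm, as the interface text tells. Its arguments: {"type":"object","properties":{"steps":{"type":"array","items":{"type":"object","properties":{"translation":{"type":"array","items":{"type":"number"}},"twist":{"type":"number"}}}},"fingers":{"type":"number"},"newtons":{"type":"number"}},"required":["steps"]}

```bash
mkdir -p pics
python3 - <<'E'
from cell import manip, cams
import cv2
print(manip.state())
for n in ("scene","top","wrist"):
    print(n,cams.camera_info(n))
for n in ("scene","top"):
    im=cams.grab_frame(n); cv2.imwrite(f"pics/{n}0.png",im[:,:,::-1])
E
```

```text
{'clock': 0.0, 'qpos': array([-1.44508869e+00,  2.45782456e-01,  1.55904297e+00, -4.91181874e-06,
        1.33869258e+00, -1.74085113e-01]), 'qvel': array([ 0.00063669,  0.00058533, -0.00128852,  0.00023364, -0.00344917,
        0.00073819]), 'effort': array([ 3.52763243e-03, -4.29506922e+01, -3.26126146e+01,  3.52440713e-05,
        5.35007712e-03, -6.02398174e-06]), 'eef_pos': array([ 0.19189514, -0.62038787,  0.20658502]), 'tool_rot': array([-3.10446099e+00, -4.68866148e-01, -6.56031942e-05]), 'ft_force': array([ 0.28141138, -0.03693653,  1.1285357 ]), 'ft_torque': array([-0.03935113,  0.01401008, -0.00829409]), 'grip_width': 0.08560401516894416}
scene {'mtx': array([[466.40193127,   0.        , 319.55249902],
       [  0.        , 466.40193127, 251.55130659],
       [  0.        ,   0.        ,   1.        ]]), 'k1': -0.021486024960665505, 'xyz': array([-0.24730156,  0.64109815,  0.86732967]), 'rotation': array([ 0.52066077, -0.95287877, -1.93487187])}
top {'mtx': array([[477.44806686,   0.        , 322.22114102],
       [  0.        , 477.44806686, 247.44655509],
       [  0.        ,   0.        ,   1.        ]]), 'k1': 0.0014119997889410392, 'xyz': array([0.37187394, 0.1227086 , 1.03156699]), 'rotation': array([ 0.18888383, -0.18698494, -1.49346787])}
wrist {'mtx': array([[366.51671827,   0.        , 317.69988336],
       [  0.        , 366.51671827, 240.6089633 ],
       [  0.        ,   0.        ,   1.        ]]), 'k1': -0.03777241416759871, 'mount': array([[-5.82449364e-04,  9.44571974e-01,  3.28303895e-01,
         8.36661265e-02],
       [ 9.99999762e-01,  6.71895057e-04, -1.59011258e-04,
         3.55245641e-04],
       [-3.70783342e-04,  3.28303724e-01, -9.44572140e-01,
        -1.66915618e-01],
       [ 0.00000000e+00,  0.00000000e+00,  0.00000000e+00,
         1.00000000e+00]])}
```

View pics/scene0.png

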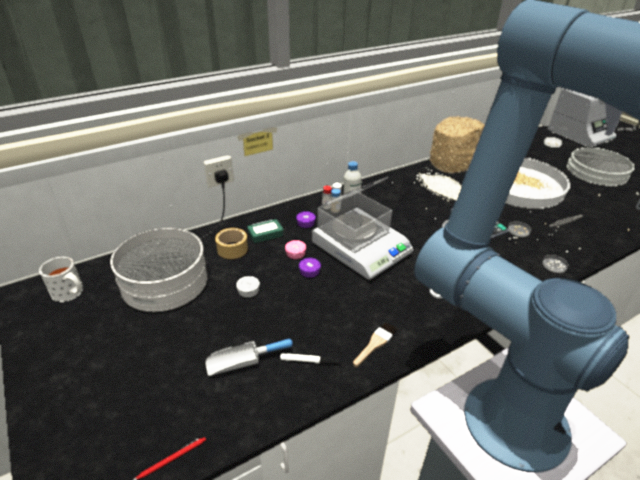

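View pics/top0.png

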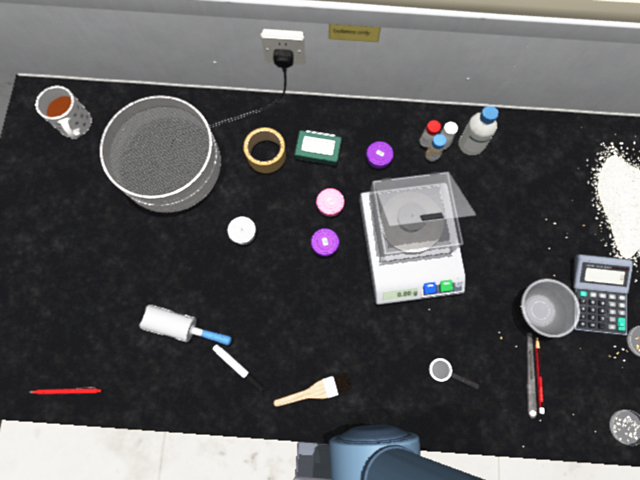

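The balance is at about (415,245) in the top view and (365,235) in the scene view. The blue key is at about (430,288) and the green key at (447,286). I'll enlarge both views.

Run:
```python
import cv2,numpy as np
a=cv2.imread("pics/top0.png")[160:310,345:485]; b=cv2.imread("pics/scene0.png")[160:285,295:425]
f=lambda i,s:cv2.resize(i,None,fx=s,fy=s,interpolation=cv2.INTER_CUBIC)
a=f(a,4);cv2.imwrite("pics/topc.png",a)   # 560x600
b=f(b,4);h=np.zeros((600,800,3),np.uint8)
cv2.imwrite("pics/scc.png",b)
```

```text
(no output)
```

View pics/topc.png

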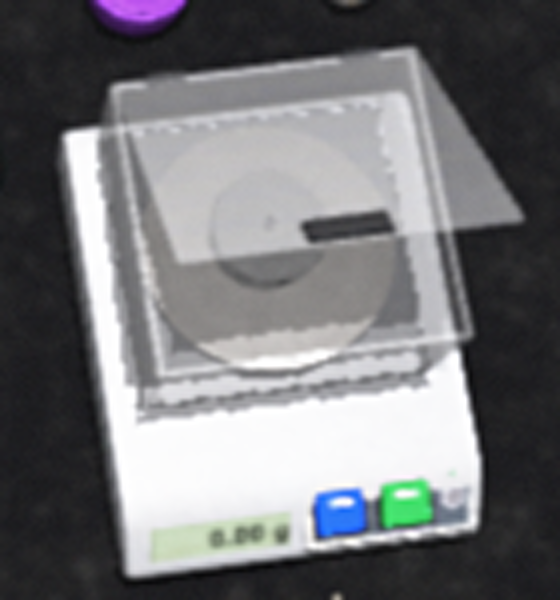

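View pics/scc.png

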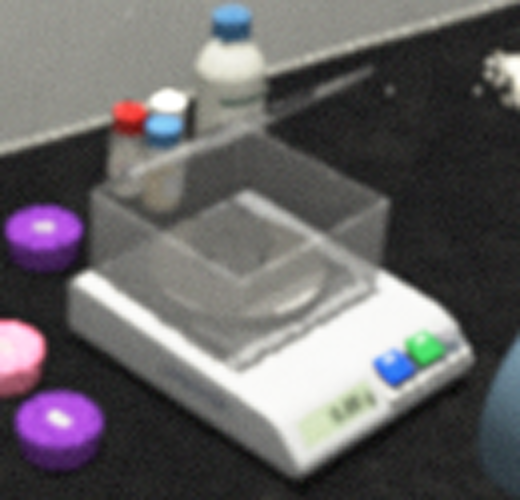

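```bash
cat > geo.py <<'E'
import numpy as np, cv2
from scipy.spatial.transform import Rotation as R
from cell import manip, cams
def pose(n, st=None):
    c=cams.camera_info(n)
    if n=="wrist":
        T=np.eye(4);T[:3,:3]=R.from_rotvec(st["tool_rot"]).as_matrix();T[:3,3]=st["eef_pos"];T=T@c["mount"]
        return T[:3,:3],T[:3,3],c
    return R.from_rotvec(c["rotation"]).as_matrix(),c["xyz"],c
def proj(n,P,st=None):
    r,t,c=pose(n,st); p=(np.atleast_2d(P)-t)@r
    s=np.c_[p[:,0],-p[:,1]]/-p[:,2:]
    s=s*(1+c["k1"]*(s**2).sum(1,keepdims=True)); K=c["mtx"]
    return s*[K[0,0],K[1,1]]+K[:2,2]
def ray(n,uv,st=None):
    r,t,c=pose(n,st); K=c["mtx"]; d=(np.array(uv,float)-K[:2,2])/[K[0,0],K[1,1]]; s=d.copy()
    for _ in range(10): s=d/(1+c["k1"]*(s@s))
    v=r@np.array([s[0],-s[1],-1]); return t,v/np.linalg.norm(v)
def tri(obs):
    A=np.zeros((3,3));b=np.zeros(3)
    for o in obs:
        t,v=ray(*o);M=np.eye(3)-np.outer(v,v);A+=M;b+=M@t
    X=np.linalg.solve(A,b); return X,[np.round(proj(o[0],X,*o[2:])[0]-o[1],1) for o in obs]
def W(x,P): # balance -> world
    c,s=np.cos(x[2]),np.sin(x[2]); P=np.atleast_2d(P); return P@np.array([[c,-s,0],[s,c,0],[0,0,1]]).T+[x[0],x[1],0]
def lid(a,d,y,h=0): return [.113-d*np.cos(a)+h*np.sin(a),y,.130+d*np.sin(a)+h*np.cos(a)]
E
cat > fit.py <<'E'
from geo import *
from scipy.optimize import least_squares
T=lambda u,v:np.array([u/4+345,v/4+160]); S=lambda u,v:np.array([u/4+295,v/4+160])
rigid=[("top",(-.038,.078,.128),T(165,375)),("top",(-.038,-.078,.128),T(470,337)),
("top",(.113,.078,.13),T(112,88)),("top",(.113,-.078,.13),T(415,48)),
("top",(-.1215,.0955,0),T(128,577)),
("scene",(-.038,.078,.128),S(240,280)),("scene",(-.038,-.078,.128),S(388,200)),
("scene",(.115,.078,.128),S(92,195)),("scene",(-.1215,.0955,0),S(298,478))]
L=[("top",.154,.078,T(178,265)),("top",.154,-.078,T(525,218)),("scene",.154,-.078,S(372,70))]
def res(x):
    r=[proj(n,W(x,p))[0]-o for n,p,o in rigid]+[proj(n,W(x,[lid(x[3],d,y)]))[0]-o for n,d,y,o in L]
    return np.ravel(r)
s=least_squares(res,[.6,-.1,0,.8],loss="soft_l1")
print(s.x);print(res(s.x).reshape(-1,2).round(1))
np.save("bal.npy",s.x)
c,s_=np.cos(s.x[2]),np.sin(s.x[2]);Rb=np.array([[c,-s_,0],[s_,c,0],[0,0,1]])
for nm,t,q in (("blue",T(341,506),S(394,362)),("green",T(406,497),S(425,345))):
    X,r=tri([("top",t),("scene",q)]); print(nm,X,r,"bal",Rb.T@(X-[s.x[0],s.x[1],0]))
for n,a in (("edge",s.x[3]),("shut",0)): print(n,W(s.x,[lid(a,.154,0)]))
E
python3 fit.py
```

```text
[ 0.64351161 -0.05971851  0.20418272  0.64863106]
[[-1.3 -0.1]
 [ 1.  -0.9]
 [-0.3 -0.9]
 [-0.2 -0.4]
 [-1.6  1.2]
 [ 0.8 -0.1]
 [ 0.8 -0.6]
 [ 0.1 -1.5]
 [ 0.8  3.3]
 [ 0.1 -0.2]
 [-0.2  0.3]
 [ 0.8 -0.4]]
blue [ 0.54685823 -0.09896341  0.04391631] [array([0.1, 0.1]), array([-0.1, -0. ])] bal [-0.10260316 -0.01883156  0.04391631]
green [ 0.55439217 -0.13378006  0.0411011 ] [array([0.2, 0.1]), array([-0.1, -0. ])] bal [-0.10228539 -0.05445259  0.0411011 ]
edge [[ 0.63398924 -0.06169029  0.22303079]]
shut [[ 0.6033633  -0.06803196  0.13      ]]
```

The fit is good: lid at 0.65 rad, yaw 0.204, keys 35.6 mm apart. The blue and green keys are the left and right keys on the pod. The purple and pink tins beside the balance are look-alikes and stay untouched. Next I'll work out the approach above the lid with the fingers shut.

```bash
cat > rel.py <<'E'
from geo import *
import sys
b=np.load("bal.npy")
def rel(p):  # p in balance frame -> tool-frame cm
    s=manip.state(); Rt=R.from_rotvec(s["tool_rot"]).as_matrix()
    tx=Rt[:,0]; yaw=np.arctan2(tx[1],tx[0])
    d=Rt.T@(W(b,[p])[0]-s["eef_pos"])*100
    wr=lambda a:(a+np.pi/2)%np.pi-np.pi/2
    print("bal now",(W([0,0,-b[2]],[s["eef_pos"]-[b[0],b[1],0]])[0]*1000).round(1),"cm to go",d.round(2),"tool yaw",round(yaw,3),"z",Rt[:,2].round(3),"twist x||balx",round(-wr(b[2]-yaw),3),"F",s["ft_force"].round(2),"t",round(s["clock"],2),"w",round(s["grip_width"],4),"q",s["qpos"].round(2))
if __name__=="__main__": rel([float(a)/1000 for a in sys.argv[1:4]])
E
python3 rel.py 13 0 300
```

```text
bal now [-555.9 -457.5  206.7] cm to go [ 61.   -40.13  -9.25] tool yaw 0.3 z [-0.     0.002 -1.   ] twist x||balx 0.096 F [-0.25  0.66 -0.74] t 0.1 w 0.0856 q [-1.45  0.25  1.56 -0.    1.34 -0.17]
```

Emit:
carry_out(
  steps=[
    {"translation": [0,0,-3]},
    {"translation": [0,0,-3]},
    {"translation": [0,0,-3]},
  ],
  fingers=-1,
)

```text
schema error: expected keys translation, twist
```

Emit:
carry_out(
  steps=[
    {"translation": [0,0,-3],"twist": 0.096},
    {"translation": [0,0,-3],"twist": 0},
    {"translation": [0,0,-3],"twist": 0},
    {"translation": [3,-2.4,0],"twist": 0},
    {"translation": [3,-2.4,0],"twist": 0},
    {"translation": [3,-2.4,0],"twist": 0},
    {"translation": [3,-2.4,0],"twist": 0},
    {"translation": [3,-2.4,0],"twist": 0},
    {"translation": [3,-2.4,0],"twist": 0},
    {"translation": [3,-2.4,0],"twist": 0},
    {"translation": [3,-2.4,0],"twist": 0},
    {"translation": [3,-2.4,0],"twist": 0},
  ],
  fingers=-1,
)

```text
clock: 1.3
eef_pos: [0.4133, -0.3533, 0.2973]
tool_rot: [-3.125, -0.319, 0.001]
ft_force: [0.1, 0.2, 0.8]
grip_width: 0.0002
```

```bash
python3 rel.py 13 0 300
```

```text
bal now [-285.  -240.8  297.3] cm to go [ 29.78 -24.1   -0.27] tool yaw 0.204 z [-0.     0.001 -1.   ] twist x||balx -0.001 F [0.08 0.18 0.84] t 1.3 w 0.0002 q [-0.92 -0.07  1.73  0.    1.48  0.45]
```

Emit:
carry_out(
  steps=[
    {"translation": [3,-2.4,0],"twist": 0},
    {"translation": [3,-2.4,0],"twist": 0},
    {"translation": [3,-2.4,0],"twist": 0},
    {"translation": [3,-2.4,0],"twist": 0},
    {"translation": [3,-2.4,0],"twist": 0},
    {"translation": [3,-2.4,0],"twist": 0},
    {"translation": [3,-2.4,0],"twist": 0},
    {"translation": [3,-2.4,0],"twist": 0},
    {"translation": [3,-2.4,0],"twist": 0},
    {"translation": [2.8,-2.5,0],"twist": 0},
    {"translation": [0,0,0],"twist": 0},
    {"translation": [0,0,0],"twist": 0},
  ],
)

```text
clock: 2.5
eef_pos: [0.6556, -0.0579, 0.2968]
tool_rot: [-3.125, -0.322, 0.002]
ft_force: [-0.3, -0.9, 0.3]
grip_width: -0.0003
```

```bash
python3 rel.py 13 0 300
python3 - <<'E'
from geo import *
import pickle
st=manip.state(); im=cams.grab_frame("wrist")[:,:,::-1]; cv2.imwrite("pics/w1.png",im); pickle.dump(st,open("w1.pkl","wb"))
b=np.load("bal.npy")
print(proj("wrist",W(b,[[-.1025,-.019,.0425],[-.1025,-.0545,.0425],[-.038,.078,.128],[-.038,-.078,.128],lid(b[3],.154,.078),lid(b[3],.154,-.078)]),st).round(0))
E
```

```text
bal now [ 12.2  -0.7 296.8] cm to go [ 0.08 -0.07 -0.32] tool yaw 0.205 z [-0.002  0.    -1.   ] twist x||balx 0.001 F [-0.33 -0.88  0.35] t 2.5 w -0.0003 q [-0.26  0.21  1.44 -0.    1.5   1.11]
[[332. 279.]
 [360. 279.]
 [237. 257.]
 [396. 257.]
 [207. 269.]
 [425. 269.]]
```

View pics/w1.png

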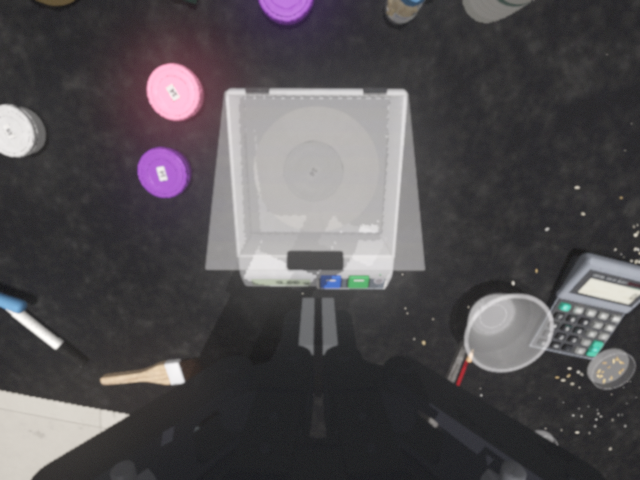

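The lid corners land at (207,269) and (425,269) and the keys at (331,282) and (358,282), both as predicted. I'll descend onto the lid.

Emit:
carry_out(
  steps=[
    {"translation": [0,0,2],"twist": 0},
    {"translation": [0,0,2],"twist": 0},
    {"translation": [0,0,2],"twist": 0},
    {"translation": [0,0,1],"twist": 0},
    {"translation": [0,0,0.7],"twist": 0},
    {"translation": [0,0,0.7],"twist": 0},
    {"translation": [0,0,0.7],"twist": 0},
    {"translation": [0,0,0.7],"twist": 0},
  ],
)

```text
clock: 3.35
eef_pos: [0.6561, -0.0587, 0.2]
tool_rot: [3.125, 0.319, 0.002]
ft_force: [-1.3, 0.2, 0.6]
grip_width: -0.0
```

Emit:
carry_out(
  steps=[
    {"translation": [0,0,0.7],"twist": 0},
    {"translation": [0,0,0.7],"twist": 0},
    {"translation": [0,0,0.7],"twist": 0},
    {"translation": [0,0,0.7],"twist": 0},
    {"translation": [0,0,0.7],"twist": 0},
    {"translation": [0,0,0.7],"twist": 0},
  ],
)

```text
clock: 3.95
eef_pos: [0.6557, -0.0585, 0.1572]
tool_rot: [3.125, 0.32, -0.0]
ft_force: [0.6, -0.9, 0.5]
grip_width: -0.0001
```

```bash
python3 rel.py 13 0 132
```

```text
bal now [ 12.2  -1.3 157.2] cm to go [ 0.08 -0.13  2.52] tool yaw 0.204 z [-0. -0. -1.] twist x||balx -0.0 F [ 0.56 -0.88  0.47] t 3.95 w -0.0001 q [-0.26  0.31  1.57 -0.    1.26  1.11]
```

Emit:
carry_out(
  steps=[
    {"translation": [0,0,0.6],"twist": 0},
    {"translation": [0,0,0.6],"twist": 0},
    {"translation": [0,0,0.5],"twist": 0},
    {"translation": [0,0,0.2],"twist": 0},
    {"translation": [0,0,0.2],"twist": 0},
    {"translation": [0,0,0.2],"twist": 0},
    {"translation": [0,0,0],"twist": 0},
  ],
)

```text
clock: 4.65
eef_pos: [0.6557, -0.0585, 0.1345]
tool_rot: [3.125, 0.32, 0.0]
ft_force: [-0.4, 0.8, 0.7]
grip_width: -0.0003
```

Emit:
carry_out(
  steps=[
    {"translation": [0,0,0.1],"twist": 0},
    {"translation": [0,0,0.1],"twist": 0},
    {"translation": [0,0,0],"twist": 0},
  ],
)

```text
clock: 4.95
eef_pos: [0.6557, -0.0585, 0.1326]
tool_rot: [3.125, 0.32, 0.0]
ft_force: [0.1, -0.7, 0.4]
grip_width: -0.0002
```

Emit:
carry_out(
  steps=[
    {"translation": [0,0,0.05],"twist": 0},
    {"translation": [0,0,0.05],"twist": 0},
    {"translation": [0,0,0],"twist": 0},
  ],
)

```text
clock: 5.25
eef_pos: [0.6557, -0.0585, 0.1317]
tool_rot: [-3.125, -0.32, 0.0]
ft_force: [-0.6, -0.4, 1.1]
grip_width: -0.0
```

Run:
```python
from geo import *
st=manip.state(); print(st["ft_force"],st["eef_pos"]); 
im=cams.grab_frame("scene")[:,:,::-1]; im2=cams.grab_frame("top")[:,:,::-1]
f=lambda i,s:cv2.resize(i,None,fx=s,fy=s,interpolation=cv2.INTER_CUBIC)
a=f(im[130:285,295:425],3);b=f(im2[160:310,345:475],3)[:a.shape[0]]
h=np.zeros((a.shape[0],a.shape[1]+b.shape[1],3),np.uint8);h[:,:a.shape[1]]=a;h[:b.shape[0],a.shape[1]:]=b
cv2.imwrite("pics/lid1.png",h)
```

```text
[-0.56983625 -0.37432423  1.05253223] [ 0.65570377 -0.05851822  0.13165238]
```

View pics/lid1.png

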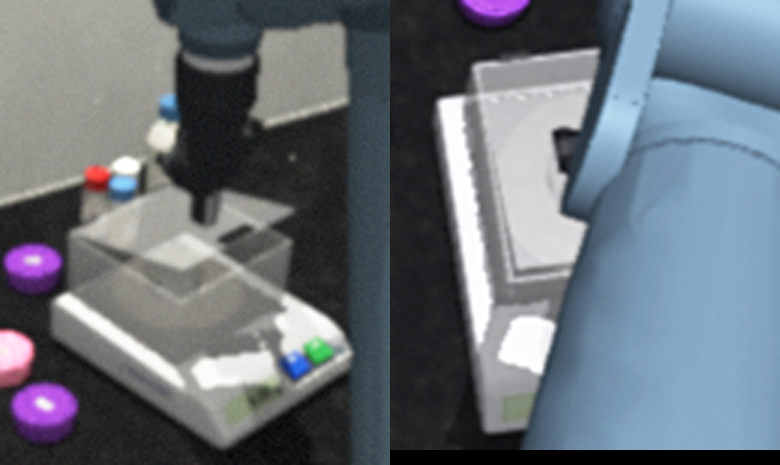

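Run:
```python
from geo import *
b=np.load("bal.npy")
for a in (0,.05,.1,.15,.2,.25,.3):print(a,proj("scene",W(b,[lid(a,.154,.078),lid(a,.154,-.078),lid(a,.1,0)])).round(1).tolist())
print(proj("scene",manip.state()["eef_pos"]))
```

```text
0 [[356.7, 229.8], [393.6, 209.2], [361.8, 211.3]]
0.05 [[356.8, 227.4], [393.9, 207.0], [361.9, 209.9]]
0.1 [[356.8, 225.0], [394.0, 204.7], [361.9, 208.3]]
0.15 [[356.7, 222.6], [394.1, 202.3], [361.9, 206.8]]
0.2 [[356.6, 220.0], [394.0, 199.9], [361.8, 205.2]]
0.25 [[356.3, 217.5], [393.8, 197.4], [361.6, 203.6]]
0.3 [[355.9, 214.8], [393.6, 194.9], [361.4, 202.0]]
[[362.35162943 210.79852881]]
```

The lid is still about 0.2 rad open. Its front-left corner is at (355.7,219.3), where shut would give (356.7,229.8). The force is only about 1 N, so the stop isn't reached and the real contact lies about 18 mm above the reported TCP. I'll keep pushing and watch the force.

Emit:
carry_out(
  steps=[
    {"translation": [0,0,0.3],"twist": 0},
    {"translation": [0,0,0.3],"twist": 0},
    {"translation": [0,0,0.3],"twist": 0},
    {"translation": [0,0,0.2],"twist": 0},
    {"translation": [0,0,0],"twist": 0},
  ],
)

```text
clock: 5.85
eef_pos: [0.6554, -0.0584, 0.12]
tool_rot: [-3.125, -0.319, 0.001]
ft_force: [0.0, 0.4, -0.1]
grip_width: -0.0002
```

Run:
```python
from geo import *
st=manip.state(); print(st["ft_force"],st["eef_pos"])
im=cams.grab_frame("scene")[:,:,::-1]; im2=cams.grab_frame("wrist")[:,:,::-1]
f=lambda i,s:cv2.resize(i,None,fx=s,fy=s,interpolation=cv2.INTER_CUBIC)
a=f(im[160:260,310:410],4);b=f(im2[200:400,220:420],2)
cv2.imwrite("pics/lid2.png",np.hstack([a,b]))
```

```text
[ 0.01683736  0.42678448 -0.14129434] [ 0.65544929 -0.0584353   0.12001714]
```

View pics/lid2.png

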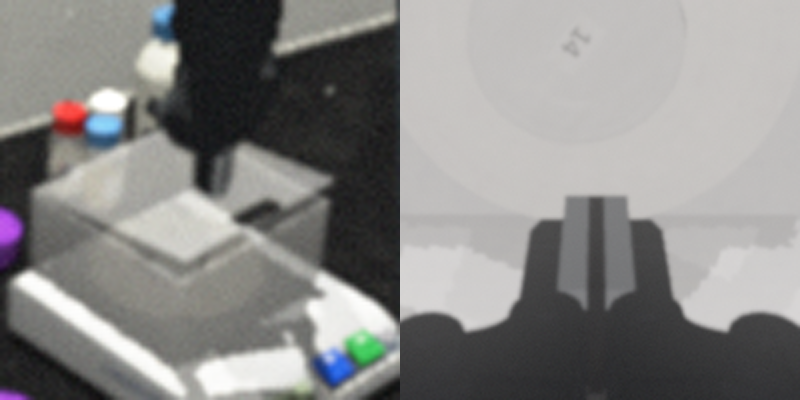

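The lid is now at about 0.085 rad, with its corner at (356.2,225.8), and it is following the tip. The true tip is about 20 mm above the reported TCP. I'll close the rest in small steps.

Emit:
carry_out(
  steps=[
    {"translation": [0,0,0.2],"twist": 0},
    {"translation": [0,0,0.2],"twist": 0},
    {"translation": [0,0,0.2],"twist": 0},
    {"translation": [0,0,0.1],"twist": 0},
    {"translation": [0,0,0],"twist": 0},
  ],
)

```text
clock: 6.45
eef_pos: [0.6556, -0.0585, 0.1134]
tool_rot: [-3.125, -0.32, 0.0]
ft_force: [-0.4, -0.5, 0.6]
grip_width: 0.0002
```

Emit:
carry_out(
  steps=[
    {"translation": [0,0,0.1],"twist": 0},
    {"translation": [0,0,0],"twist": 0},
  ],
)

```text
clock: 6.65
eef_pos: [0.6558, -0.0585, 0.1126]
tool_rot: [-3.125, -0.319, -0.0]
ft_force: [-0.2, -0.3, -0.7]
grip_width: -0.0
```

Emit:
carry_out(
  steps=[
    {"translation": [0,0,0.1],"twist": 0},
    {"translation": [0,0,0],"twist": 0},
  ],
)

```text
clock: 6.85
eef_pos: [0.6558, -0.0585, 0.1116]
tool_rot: [-3.125, -0.32, -0.0]
ft_force: [-0.1, -0.1, 0.8]
grip_width: 0.0001
```

Emit:
carry_out(
  steps=[
    {"translation": [0,0,0.1],"twist": 0},
    {"translation": [0,0,0],"twist": 0},
  ],
)

```text
clock: 7.05
eef_pos: [0.6557, -0.0585, 0.1106]
tool_rot: [-3.125, -0.319, -0.0]
ft_force: [0.7, 0.2, -0.2]
grip_width: 0.0
```

Emit:
carry_out(
  steps=[
    {"translation": [0,0,0.05],"twist": 0},
    {"translation": [0,0,0],"twist": 0},
  ],
)

```text
clock: 7.25
eef_pos: [0.6557, -0.0585, 0.1102]
tool_rot: [3.125, 0.32, 0.0]
ft_force: [0.3, 0.4, 1.1]
grip_width: 0.0003
```

Emit:
carry_out(
  steps=[
    {"translation": [0,0,0.05],"twist": 0},
    {"translation": [0,0,0],"twist": 0},
  ],
)

```text
clock: 7.45
eef_pos: [0.6557, -0.0585, 0.1096]
tool_rot: [-3.125, -0.32, 0.0]
ft_force: [0.6, 0.1, 1.0]
grip_width: -0.0001
```

Emit:
carry_out(
  steps=[
    {"translation": [0,0,0.05],"twist": 0},
    {"translation": [0,0,0.05],"twist": 0},
    {"translation": [0,0,0],"twist": 0},
  ],
)

```text
clock: 7.75
eef_pos: [0.6557, -0.0585, 0.1086]
tool_rot: [3.125, 0.32, -0.0]
ft_force: [-0.3, -0.4, -0.1]
grip_width: -0.0
```

Emit:
carry_out(
  steps=[
    {"translation": [0,0,0.05],"twist": 0},
    {"translation": [0,0,0],"twist": 0},
  ],
)

```text
clock: 7.95
eef_pos: [0.6557, -0.0585, 0.1081]
tool_rot: [-3.125, -0.32, 0.0]
ft_force: [-0.0, -0.2, -0.1]
grip_width: 0.0002
```

Emit:
carry_out(
  steps=[
    {"translation": [0,0,0.05],"twist": 0},
    {"translation": [0,0,0],"twist": 0},
  ],
)

```text
clock: 8.15
eef_pos: [0.6557, -0.0585, 0.108]
tool_rot: [3.125, 0.32, -0.0]
ft_force: [-2.1, -0.2, 4.0]
grip_width: 0.0005
```

Run:
```python
from geo import *
st=manip.state(); print(st["ft_force"],st["eef_pos"])
im=cams.grab_frame("scene")[:,:,::-1]; im2=cams.grab_frame("wrist")[:,:,::-1]
f=lambda i,s:cv2.resize(i,None,fx=s,fy=s,interpolation=cv2.INTER_CUBIC)
a=f(im[160:260,310:410],5);cv2.imwrite("pics/lid3.png",a)
```

```text
[-2.06320223 -0.23706926  4.00332576] [ 0.65573592 -0.05852573  0.10796967]
```

View pics/lid3.png

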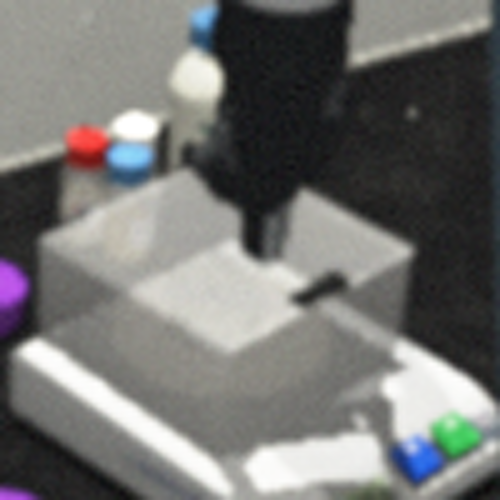

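The lid is shut: its edges coincide with the box rim, corner at (230,352) in the crop, and 4 N has built up at the stop. I'll press slightly more, hold, then lift and move in front of the green key.

Emit:
carry_out(
  steps=[
    {"translation": [0,0,0.05],"twist": 0},
    {"translation": [0,0,0],"twist": 0},
    {"translation": [0,0,0],"twist": 0},
    {"translation": [0,0,0],"twist": 0},
  ],
)

```text
clock: 8.65
eef_pos: [0.6558, -0.0585, 0.1079]
tool_rot: [3.125, 0.32, -0.0]
ft_force: [-3.3, 0.9, 5.3]
grip_width: 0.0001
```

Emit:
carry_out(
  steps=[
    {"translation": [0,0,-1],"twist": 0},
    {"translation": [0,0,-2],"twist": 0},
    {"translation": [0,0,-2],"twist": 0},
    {"translation": [-3,1.3,0],"twist": 0},
    {"translation": [-3,1.3,0],"twist": 0},
    {"translation": [-3,1.3,0],"twist": 0},
    {"translation": [-3.3,1.4,0],"twist": 0},
    {"translation": [0,0,0],"twist": 0},
    {"translation": [0,0,0],"twist": 0},
  ],
)

```text
clock: 9.55
eef_pos: [0.5461, -0.1357, 0.1577]
tool_rot: [3.125, 0.318, 0.002]
ft_force: [0.4, 0.9, -0.4]
grip_width: -0.0003
```

```bash
python3 rel.py -111 -54.5 30
python3 - <<'E'
from geo import *
from scipy.optimize import brentq
st=manip.state(); im=cams.grab_frame("wrist")[:,:,::-1]; t=cams.grab_frame("top")[:,:,::-1]; s=cams.grab_frame("scene")[:,:,::-1]
f=lambda i,k:cv2.resize(i,None,fx=k,fy=k,interpolation=cv2.INTER_CUBIC)
cv2.imwrite("pics/w2.png",np.hstack([f(im[180:330,230:430],2),f(s[190:265,330:430],4)]))
b=np.load("bal.npy")
print(proj("wrist",W(b,[[-.1025,-.019,.0425],[-.1025,-.0545,.0425]]),st).round(1))
for n,i in (("wrist",im),("scene",s)):
    h=cv2.cvtColor(i,cv2.COLOR_BGR2HSV)
    for c,lo,hi in (("blue",(105,150,90),(125,255,255)),("green",(50,120,70),(80,255,255))):
        m=cv2.inRange(h,lo,hi);k,l,stt,ce=cv2.connectedComponentsWithStats(m)
        print(n,c,[(stt[j].tolist(),ce[j].round(1).tolist()) for j in range(1,k) if stt[j][4]>25])
import pickle;pickle.dump(st,open("w2.pkl","wb"))
E
```

```text
bal now [-110.8  -54.6  157.7] cm to go [-0.03 -0.02 12.77] tool yaw 0.203 z [ 0.001 -0.    -1.   ] twist x||balx -0.002 F [ 0.41  0.93 -0.38] t 9.55 w -0.0003 q [-0.45  0.09  1.83  0.    1.22  0.92]
[[272.2 214. ]
 [316.8 213.9]]
wrist blue []
wrist green []
scene blue [([389, 249, 9, 7, 40], [393.2, 252.0])]
scene green [([397, 245, 9, 7, 38], [400.7, 247.6])]
```

View pics/w2.png

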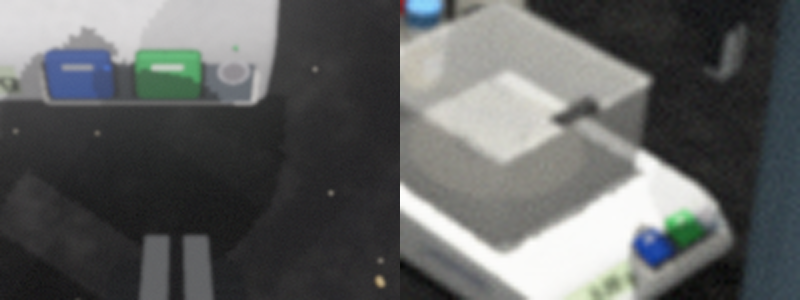

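Run:
```python
from geo import *
import pickle
st=pickle.load(open("w2.pkl","rb")); b=np.load("bal.npy")
T=lambda u,v:np.array([u/4+345,v/4+160])
for nm,t,s,w in (("blue",T(341,506),(393.3,251.2),(269.5,218.5)),("green",T(406,497),(400.9,246.9),(314,218.5))):
    for o in ([("top",t),("scene",s),("wrist",w,st)],[("top",t),("wrist",w,st)]):
        X,r=tri(o);print(nm,(W([0,0,-b[2]],[X-[b[0],b[1],0]])[0]*1000).round(1),r)
```

```text
blue [-104.1  -17.3   44.4] [array([-0.4,  0.8]), array([ 0.2, -0.4]), array([ 0.4, -1.9])]
blue [-103.6  -17.4   50.5] [array([0.2, 0.1]), array([-0.5, -0.5])]
green [-104.2  -52.4   42.5] [array([-0.5,  1. ]), array([ 0.3, -0.5]), array([ 0.2, -2.6])]
green [-103.6  -51.8   51. ] [array([0.3, 0.1]), array([-0.6, -0.5])]
```

Emit:
carry_out(
  steps=[
    {"translation": [-0.2,-0.2,2],"twist": 0},
    {"translation": [0,0,3],"twist": 0},
    {"translation": [0,0,3],"twist": 0},
    {"translation": [0,0,2.5],"twist": 0},
    {"translation": [0,0,1],"twist": 0},
    {"translation": [0,0,0.5],"twist": 0},
    {"translation": [0,0,0],"twist": 0},
  ],
)

```text
clock: 10.4
eef_pos: [0.5442, -0.1337, 0.0374]
tool_rot: [3.125, 0.32, 0.001]
ft_force: [-0.2, 0.5, 0.3]
grip_width: 0.0
```

Emit:
carry_out(
  steps=[
    {"translation": [0,0,0.2],"twist": 0},
    {"translation": [0,0,0.2],"twist": 0},
    {"translation": [0,0,0.1],"twist": 0},
    {"translation": [0,0,0],"twist": 0},
  ],
)

```text
clock: 10.8
eef_pos: [0.5438, -0.1339, 0.0325]
tool_rot: [3.125, 0.319, 0.001]
ft_force: [-0.7, -0.3, -1.4]
grip_width: -0.0001
```

```bash
python3 rel.py -113 -52.3 20
python3 - <<'E'
from geo import *
im=cams.grab_frame("wrist")[:,:,::-1]; s=cams.grab_frame("scene")[:,:,::-1]
f=lambda i,k:cv2.resize(i,None,fx=k,fy=k,interpolation=cv2.INTER_CUBIC)
cv2.imwrite("pics/w3.png",np.hstack([f(im[180:330,230:430],2),f(s[190:265,340:440],4)]))
E
```

```text
bal now [-112.7  -52.4   32.5] cm to go [-0.03 -0.01  1.25] tool yaw 0.204 z [ 0. -0. -1.] twist x||balx -0.0 F [-0.68 -0.34 -1.44] t 10.8 w -0.0001 q [-0.44  0.27  1.89  0.    0.99  0.92]
```

View pics/w3.png

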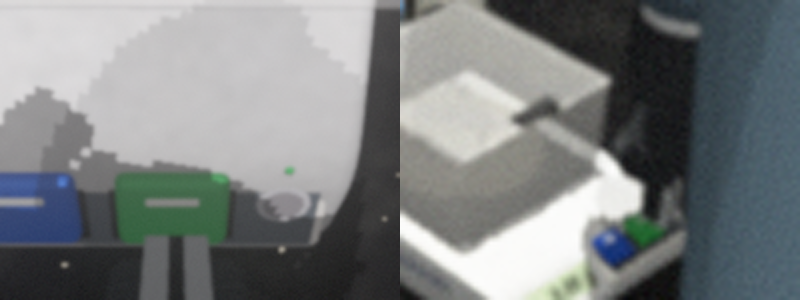

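The lateral position is good: green key centre at crop x 173, fingers at 176. I'll descend to contact.

Emit:
carry_out(
  steps=[
    {"translation": [0,0,0.2],"twist": 0},
    {"translation": [0,0,0.2],"twist": 0},
    {"translation": [0,0,0.1],"twist": 0},
    {"translation": [0,0,0],"twist": 0},
  ],
)

```text
clock: 11.3
eef_pos: [0.5434, -0.1337, 0.0269]
tool_rot: [-3.125, -0.32, 0.001]
ft_force: [1.1, 0.3, 0.2]
grip_width: -0.0002
```

Emit:
carry_out(
  steps=[
    {"translation": [0,0,0.1],"twist": 0},
    {"translation": [0,0,0.1],"twist": 0},
    {"translation": [0,0,0],"twist": 0},
  ],
)

```text
clock: 11.6
eef_pos: [0.5435, -0.1337, 0.025]
tool_rot: [-3.125, -0.32, 0.0]
ft_force: [-0.7, 0.5, -1.1]
grip_width: 0.0
```

Emit:
carry_out(
  steps=[
    {"translation": [0,0,0.1],"twist": 0},
    {"translation": [0,0,0.1],"twist": 0},
    {"translation": [0,0,0],"twist": 0},
  ],
)

```text
clock: 11.9
eef_pos: [0.5435, -0.1337, 0.023]
tool_rot: [-3.125, -0.32, 0.0]
ft_force: [-0.1, 0.8, 0.1]
grip_width: 0.0004
```

Emit:
carry_out(
  steps=[
    {"translation": [0,0,0.1],"twist": 0},
    {"translation": [0,0,0.1],"twist": 0},
    {"translation": [0,0,0],"twist": 0},
  ],
)

```text
clock: 12.2
eef_pos: [0.5441, -0.1338, 0.0216]
tool_rot: [3.125, 0.32, 0.001]
ft_force: [-0.3, 1.5, 2.9]
grip_width: 0.0002
```

Emit:
carry_out(
  steps=[
    {"translation": [0,0,0.1],"twist": 0},
    {"translation": [0,0,0],"twist": 0},
  ],
)

```text
clock: 12.4
eef_pos: [0.5443, -0.1339, 0.0207]
tool_rot: [3.125, 0.32, 0.002]
ft_force: [0.4, 2.0, 6.4]
grip_width: -0.0
```

Emit:
carry_out(
  steps=[
    {"translation": [0,0,0.1],"twist": 0},
    {"translation": [0,0,0],"twist": 0},
  ],
)

```text
clock: 12.6
eef_pos: [0.5444, -0.134, 0.02]
tool_rot: [3.125, 0.319, 0.002]
ft_force: [-0.0, 1.1, 5.5]
grip_width: 0.0001
```

Emit:
carry_out(
  steps=[
    {"translation": [0,0,0.08],"twist": 0},
    {"translation": [0,0,0],"twist": 0},
  ],
)

```text
clock: 12.8
eef_pos: [0.5447, -0.134, 0.0194]
tool_rot: [3.125, 0.319, 0.003]
ft_force: [-0.4, 2.4, 7.8]
grip_width: -0.0001
```

```bash
python3 rel.py -113 -52.3 20
python3 - <<'E'
from geo import *
im=cams.grab_frame("wrist")[:,:,::-1]; s=cams.grab_frame("scene")[:,:,::-1]
f=lambda i,k:cv2.resize(i,None,fx=k,fy=k,interpolation=cv2.INTER_CUBIC)
cv2.imwrite("pics/w4.png",np.hstack([f(im[180:330,230:430],2),f(s[190:265,340:440],4)]))
E
```

```text
bal now [-111.9  -52.7   19.4] cm to go [-0.11 -0.04 -0.06] tool yaw 0.204 z [ 0.002 -0.    -1.   ] twist x||balx -0.0 F [-0.39  2.42  7.77] t 12.8 w -0.0001 q [-0.44  0.29  1.89  0.    0.96  0.92]
```

View pics/w4.png

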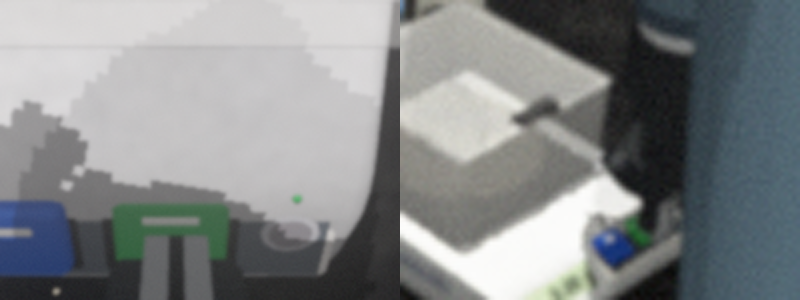

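The tare key is visibly down. Its front edge sits at y≈262 against the blue key's 275, at 7.8 N. Now I'll release it and shift 35 mm left to the blue key.

Emit:
carry_out(
  steps=[
    {"translation": [0,0,-0.5],"twist": 0},
    {"translation": [0,0,-1],"twist": 0},
    {"translation": [0,0,-1.5],"twist": 0},
    {"translation": [0,0,0],"twist": 0},
    {"translation": [0,-1.5,0],"twist": 0},
    {"translation": [0,-2,0],"twist": 0},
    {"translation": [0,0,0],"twist": 0},
    {"translation": [0,0,0],"twist": 0},
  ],
)

```text
clock: 13.7
eef_pos: [0.536, -0.0987, 0.0479]
tool_rot: [-3.125, -0.321, 0.001]
ft_force: [-0.0, -0.8, 0.0]
grip_width: 0.0004
```

```bash
python3 rel.py -113 -17.3 24
```

```text
bal now [-113.1  -16.3   47.9] cm to go [0.02 0.1  2.39] tool yaw 0.205 z [-0.001  0.    -1.   ] twist x||balx 0.001 F [-0.03 -0.81  0.05] t 13.7 w 0.0004 q [-0.39  0.21  1.92 -0.    1.01  0.98]
```

Emit:
carry_out(
  steps=[
    {"translation": [0,0.1,0.8],"twist": 0},
    {"translation": [0,0,0.8],"twist": 0},
    {"translation": [0,0,0.4],"twist": 0},
    {"translation": [0,0,0.3],"twist": 0},
    {"translation": [0,0,0],"twist": 0},
  ],
)

```text
clock: 14.2
eef_pos: [0.5363, -0.1005, 0.0246]
tool_rot: [-3.125, -0.319, 0.002]
ft_force: [0.6, 0.3, 0.4]
grip_width: -0.0
```

Emit:
carry_out(
  steps=[
    {"translation": [0,0,0.1],"twist": 0},
    {"translation": [0,0,0.1],"twist": 0},
    {"translation": [0,0,0],"twist": 0},
  ],
)

```text
clock: 14.5
eef_pos: [0.5368, -0.1005, 0.0235]
tool_rot: [3.125, 0.32, 0.0]
ft_force: [-0.3, -0.5, 0.3]
grip_width: 0.0003
```

Emit:
carry_out(
  steps=[
    {"translation": [0,0,0.1],"twist": 0},
    {"translation": [0,0,0],"twist": 0},
  ],
)

```text
clock: 14.7
eef_pos: [0.537, -0.1005, 0.0226]
tool_rot: [3.125, 0.32, 0.001]
ft_force: [0.2, 0.7, 1.3]
grip_width: -0.0001
```

Emit:
carry_out(
  steps=[
    {"translation": [0,0,0.1],"twist": 0},
    {"translation": [0,0,0],"twist": 0},
  ],
)

```text
clock: 14.9
eef_pos: [0.5372, -0.1005, 0.0218]
tool_rot: [3.125, 0.32, 0.002]
ft_force: [-0.7, 0.9, 3.1]
grip_width: -0.0001
```

Emit:
carry_out(
  steps=[
    {"translation": [0,0,0.1],"twist": 0},
    {"translation": [0,0,0],"twist": 0},
  ],
)

```text
clock: 15.1
eef_pos: [0.5374, -0.1006, 0.0209]
tool_rot: [3.125, 0.319, 0.002]
ft_force: [-0.4, 1.3, 3.8]
grip_width: -0.0001
```

Emit:
carry_out(
  steps=[
    {"translation": [0,0,0.1],"twist": 0},
    {"translation": [0,0,0],"twist": 0},
  ],
)

```text
clock: 15.3
eef_pos: [0.5375, -0.1007, 0.0201]
tool_rot: [3.125, 0.32, 0.002]
ft_force: [0.3, 0.7, 5.6]
grip_width: -0.0001
```

Forces match the green press. I'll press a little deeper and check with a picture before releasing.

Emit:
carry_out(
  steps=[
    {"translation": [0,0,0.1],"twist": 0},
    {"translation": [0,0,0],"twist": 0},
  ],
)

```text
clock: 15.5
eef_pos: [0.5378, -0.1007, 0.0194]
tool_rot: [3.125, 0.319, 0.003]
ft_force: [-0.2, 1.1, 8.8]
grip_width: 0.0002
```

```bash
python3 rel.py -113 -17.3 24
python3 - <<'E'
from geo import *
im=cams.grab_frame("wrist")[:,:,::-1]; s=cams.grab_frame("scene")[:,:,::-1]
f=lambda i,k:cv2.resize(i,None,fx=k,fy=k,interpolation=cv2.INTER_CUBIC)
cv2.imwrite("pics/w5.png",np.hstack([f(im[180:330,230:430],2),f(s[190:265,340:440],4)]))
E
```

```text
bal now [-111.8  -18.7   19.4] cm to go [-0.12 -0.14 -0.46] tool yaw 0.204 z [ 0.002 -0.    -1.   ] twist x||balx -0.0 F [-0.19  1.07  8.8 ] t 15.5 w 0.0002 q [-0.39  0.26  1.92  0.    0.95  0.97]
```

View pics/w5.png

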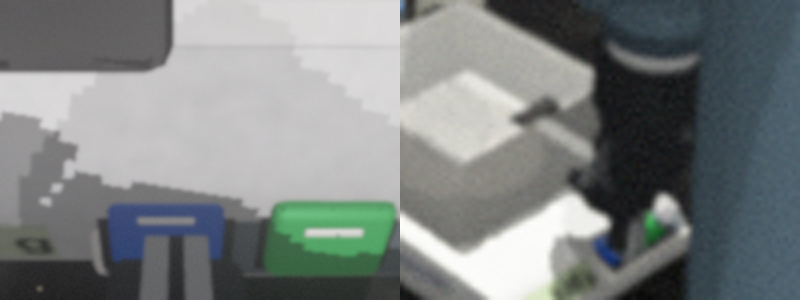

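The blue key is down, the green key is up and the lid is shut. Releasing and backing away.

Emit:
carry_out(
  steps=[
    {"translation": [0,0,-0.5],"twist": 0},
    {"translation": [0,0,-1],"twist": 0},
    {"translation": [0,0,-2.5],"twist": 0},
    {"translation": [0,0,-3],"twist": 0},
    {"translation": [0,0,-3],"twist": 0},
    {"translation": [0,0,-3],"twist": 0},
    {"translation": [-1,0,-3],"twist": 0},
    {"translation": [-2,0,-2],"twist": 0},
    {"translation": [0,0,0],"twist": 0},
    {"translation": [0,0,0],"twist": 0},
  ],
)

```text
clock: 16.6
eef_pos: [0.5071, -0.1064, 0.1983]
tool_rot: [-3.125, -0.319, -0.0]
ft_force: [-0.6, -1.1, -0.9]
grip_width: 0.0001
```

Run:
```python
from geo import *
st=manip.state(); print(st["clock"],st["eef_pos"],st["ft_force"],st["qvel"].round(3))
s=cams.grab_frame("scene")[:,:,::-1]; cv2.imwrite("pics/fin_s.png",s); t=cams.grab_frame("top")[:,:,::-1]
# lid/box region vs the shut-lid frame (lid2/3 crops upsampled) : left-front lid edge
ref=cv2.resize(cv2.imread("pics/lid3.png"),(100,100),interpolation=cv2.INTER_AREA)
c=lambda i:cv2.cvtColor(i,cv2.COLOR_BGR2GRAY).astype(np.float32)
g=c(s)
r=c(ref)[50:75,5:48]; m=cv2.matchTemplate(g[200:245,305:370],r,cv2.TM_CCOEFF_NORMED);_,v,_,l=cv2.minMaxLoc(m);print("lid edge match",round(v,3),(l[0]+305-315,l[1]+200-210))
s0=c(cv2.imread("pics/scene0.png"));t0=c(cv2.imread("pics/top0.png"))
for n,a,bb,u,v_,w in (("spare",s0,g,248,287,14),("scoop",s0,g,250,355,30),("marker",s0,g,305,358,20),("key",s0,g,397,249,9),("lens top",t0,c(t),450,372,20)):
    p=a[v_-w:v_+w,u-w:u+w];m=cv2.matchTemplate(bb[v_-w-6:v_+w+6,u-w-6:u+w+6],p,cv2.TM_CCOEFF_NORMED);_,k,_,l=cv2.minMaxLoc(m);print(n,round(k,3),(l[0]-6,l[1]-6))
```

```text
16.6 [ 0.50712782 -0.10644461  0.19825662] [-0.59448551 -1.07113138 -0.94429757] [ 0.007  0.037  0.012 -0.    -0.002  0.   ]
lid edge match 0.998 (0, 0)
spare 0.999 (0, 0)
scoop 0.999 (0, 0)
marker 0.999 (0, 0)
key 0.985 (0, 0)
lens top -0.159 (0, 0)
```

```bash
python3 -c "
from cell import manip
print(manip.hand_in())"
```

```text
the job is handed in; nothing more can be done
None
```

I pushed the lid down to its hard stop, tapped the green tare key and then the blue print key, backed the arm away and handed the job in at about 17 s. No verdict was reported.

- **Lid:** It went to its stop with about 5 N. In the last picture its edge matched the shut-lid view with no shift (score 0.998).
- **Keys:** Green was pressed with about 8 N and blue with about 9 N. I lifted clear of green before touching blue. In the last scene picture the keys look as they did at the start (0.985), so both appear to be up.
- **Other things:** The spare dish, scoop and marker had not moved. The tool was about 0.2 m up and touching nothing.

**Not confirmed or in disagreement:**
- **Lens:** The final check gave no match because the arm hid it from the top camera. The tool never went near it.
- **Dish on the pan:** I did not measure it at the end. Nothing reached inside the shield.
- **Finger tips:** The lid contact showed them about 24 mm above the reported TCP, so I made all contacts by force and pictures instead of by TCP height.

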